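# Reset the tripped lamp breaker on a lab bench supply

## Robot

A 7-joint arm with a two-finger parallel gripper is mounted at the origin on the work surface. World frame = base frame: x ahead of the robot, y to its left, z up, the work surface at z = 0. Lengths are in m, angles in degrees, forces in N, time in s.
With the tool pointing down it reaches from about 0.425 to 0.875 m from the base axis. Payload 4.7 kg.
Tool frame: the origin (TCP) lies midway between the tips of the shut fingers; the grasp point (between the pads) lies 19 mm behind it (env.grip_depth is the distance from the TCP to the grasp point, in m); z points along the fingers, y is the line along which they close (so a half turn about z gives the same grasp; the last joint's range is limited). The gripper opens to 87 mm and grips with 3 to 60 N. Pads are 19 mm wide; open, the fingers measure 117 mm over their backs; the gripper's body (75 mm by 190 mm) begins 51 mm behind the grasp point.
Start: joints at [-75.625, 18.392, -4.016, 83.108, 1.295, 78.541, -3.26], TCP at [0.153, 0.632, 0.223] pointing down, gripper open.
Joint ranges: [-163.93, 163.93], [-17.29, 119.83], [-79.2, 71.16], [3.27, 140.29], [-89.18, 269.18], [5.43, 117.66], [-154.24, 154.24]. Speed limits (degrees/s): [147.25, 147.25, 180, 180, 180, 180, 180].

## Interface

Orientations are given as [roll, pitch, yaw] about the fixed x, y, z axes, in that order (R = Rz(yaw) Ry(pitch) Rx(roll)).
In Python, from cell import get_obs, optics, env, nets gives the robot as it stands.
- The arm moves only by the shell command python3 -m creep 'ROWS' [FORCE]. ROWS is JSON, a list of rows, each an object of numbers: "wx", "wy", "wz": the turn, a rotation vector about the tool's x, y, z in degrees; "tx", "ty", "tz": the shift along the tool's x, y, z in mm; "gripper": the opening, from -1 (shut) to 1 (fully open). A call has 1 to 5 rows; each row is the pose to reach, as a shift and turn from the pose commanded when the call began, along the tool's axes at that moment; what a row does not reach only later rows make up. A row lasts 1/12 s, in which the tool goes at most 41.7 mm and 7.16 degrees, less where a joint would pass 70% of its speed; a pose out of reach is approached as far as the arm can. A call with a gripper value outside its range is refused whole. The fingers move at their own pace and stop on an object; FORCE is the grip in N (left out, the last holds). Time passes only in rows, so rows that repeat a pose let the fingers close. It gives the time, the measured TCP pose, the force, the opening and the grip force at its end, in the units of the state.
- get_obs(): the state, without advancing time (a new reading comes with each control period).
- optics.read_camera(name): name is "side" or "top" or "wrist"; returns (picture, depth): 400x640x3 uint8, red, green, blue; 400x640 float32, m along the optical axis (not along the pixel's ray), 0 where there is no reading.
- optics.camera_info(name): a dict with "fovy" (degrees; the focal length in pixels is half the picture's height over the tangent of half this angle, whatever the lens; pixels are square), "cx", "cy" (the principal point, pixels), "R" (3x3) and "t" (3): a world point X has camera coordinates R X + t; the wrist camera has in their place "tool_from_camera" (4x4, takes a point from camera to tool coordinates, whose origin is the TCP and whose axes are the flange's). Camera axes: x right, y down, z forward; pixel columns grow to the right and rows downward; lengths in m; the calibration is good to about 2 mm. A picture is of the moment at which its call begins: read the wrist's pose just before it. camera_info takes no time and is no camera call.
- env.sign_off(): hands the job in; it is judged then, once.
Trained networks look in the newest picture that a camera, given by its name, has taken for a name from the list of things; names that differ only in an ending like _2 or _b are one class to them, and where a whole thing is asked for, a point or a joint stands for the part that bears it (a point fixed in the world has none). Each returns a list of dicts, best first, with "confidence" (0 to 1); they miss things now and then, are a little off and sometimes report something else, mostly with a low value. They report only what shows in the picture. A call takes as long as a camera call.
- nets.look_for(query, camera): "point" ([x, y, z] in m, in world coordinates, good to about 4 mm: the middle of the surface that is visible of it).
- nets.place_of(query, camera): "point" ([x, y, z] in m, in world coordinates, good to about 4 mm: a listed point, or the origin of a listed thing).
The state is a dict: "time_s": time; "qpos": joint angles; "joint_velocities": joint speeds; "effort": joint torques, N m; "tool_pos": TCP position; "tool_rot": TCP orientation; "force": force on the tool from outside, world axes, zero at the start; "wrist_torque": the same for the moment, N m; "grip_width": finger opening in m; "grasp_force": force on a finger pad.
Only numpy, scipy, OpenCV 4.12 (cv2) and the standard library are available. Lean on these libraries where they do the work, as an engineer would, in place of code of your own. Each camera call takes 0.05 s, during which the arm holds its last target. There are 200 camera calls.

## Task

The breaker for the microscope lamps has tripped: its lever is standing part-way while the other breaker's lever is on. First slide the dimmer fully down to zero, then reset the tripped breaker by pushing its lever fully off and throwing it fully on, and finally bring the dimmer up until its grip is level with the pointer. Leave the other breaker on, do not knock the lamp bar over the breakers, and leave the glassware and boxes around where they are.

Things in the scene. Friction and masses are not known exactly. Their poses are not given: they have to be found in the camera images.
- console: White low box fixed on the bench, 300 (x) x 480 (y) x 50 mm high; origin at the centre of its underside. Its +x points away from the robot at yaw 0, its y runs along its length (+y = left seen from the robot), z up. The dimmer lies along its front (-x) part, the two breakers side by side behind. All its fittings share its yaw.
- lamp: Fixed lamp bar over the breakers, 20 (x) x 480 (y) x 24 mm, on end posts (20 x 12 mm) at y +-232 mm. Origin on the console's top, midway between the posts; bar underside 184 mm, top 208 mm above it. Its near edge, 10 mm to -x of the origin, is almost above the lever tips: an upright gripper cannot work the levers, a tool leaning back to the robot 25 to 45 degrees clears it.
- tripped_base: Base of the tripped breaker, grey, 70 (x) x 100 (y) x 18 mm, fixed; origin at the centre of its underside on the console's top, axes as the console's. It is the left or the right of two alike breakers 190 mm apart. Lever pivot 22 mm above the origin; the lever swings along y in a plane leaning 25 degrees from vertical to -x (robot). White ring at the off (+y) end, white bar at the on (-y) end.
- tripped (a joint): Angle of the tripped breaker's lever, rad: 0 = fully off, leaning 0.42 rad to the console's +y (left seen from the robot); 0.42 = in the middle; 0.84 = fully on, leaning 0.42 rad to -y (right). Starts at 0.28 to 0.56 (tripped). Stops at both ends; friction of about 3 N at the grip, stays where it is left.
- tripped_tip (a point): Top end of the tripped breaker's lever, 80 mm from its pivot. The lever is a 12 mm steel rod with a round black grip 22 mm in diameter over its outer 50 mm. It can be pushed sideways along the console's y with a fingertip, or between loosely opened fingers; follow its arc, as rubbery fingertips can jam on it in a straight push.
- other (a joint): Angle of the other breaker's lever, same shape and meaning; it is on (0.81 to 0.84) and must stay on.
- other_tip (a point): Top end of the other breaker's lever, 80 mm from its pivot.
- dimmer (a joint): Position of the dimmer's grip along its track, m: 0 = zero end (the console's -y, right seen from the robot, where the printed scale is narrowest), 0.14 = full (+y, left). Stops at both ends; friction about 1.5 N, stays where it is left.
- dimmer_grip (a point): Centre of the dimmer's black grip, a block 40 (x) x 22 (y) x 46 mm high with a white line across the middle of its top, 19 mm above this point. The track's top is 30 mm, the console's top 42 mm below this point. Slides along the console's y; can be pinched across its 22 mm y width from above.
- pointer_mark (a point): Centre of the pointer at the console's top: a fixed dark steel clip, 30 (x) x 7 (y) x 10 mm high with a wider foot 18 mm in y, beside the track on its far (+x) side, that shows the dimmer setting wanted. Axes as the console's. The dimmer is right when the grip's middle has the same console y as this point.
- bottle_a: Brown bottle with a black cap, 68 mm in diameter, 150 mm high, left of the console; origin at the centre of its underside.
- bottle_b: Brown bottle with a white cap, 60 mm in diameter, 165 mm high, right of the console; origin at the centre of its underside.
- slide_box: White and brown slide box 60 x 90 x 28 mm lying in front of the console; origin at the centre of its underside.
- petri: Glass petri dish 56 mm in diameter, 24 mm high, on the left end of the console's top; origin at the centre of its underside.
- beaker: Glass beaker 70 mm in diameter, 90 mm high, on the right of the bench; origin at the centre of its underside.
- dish: White bowl 90 mm in diameter, 35 mm high, in front of the console on the right; origin at the centre of its underside.

How it is judged (in metres and radians):
On the way, in this order (a step that is already met when the one before it is completed fails the run):
1. the dimmer is fully down at zero (value of joint dimmer below 0.006 m), for 0.1 s.
2. the tripped lever is fully off, the dimmer still at zero (value of joint tripped below 0.07 rad and value of joint dimmer below 0.012 m), for 0.1 s.
3. the lever is fully on, the dimmer still at zero (value of joint tripped above 0.77 rad and value of joint dimmer below 0.012 m), for 0.1 s.
4. the dimmer's grip is level with the pointer and the lever on (y of dimmer_grip in the frame of pointer_mark between -0.006 and 0.006 m and value of joint tripped above 0.77 rad), for 0.2 s.
At the end, for the whole second after the job is handed in: The reset breaker's lever is fully on (over 0.77 of its 0.84 rad), the other breaker's lever is still on (over 0.77), the dimmer grip's middle is within 6 mm of the pointer along the console's y, and all of it is left at rest (all of step 4 and value of joint other above 0.77 rad and value of joint dimmer above 0.012 m and velocity of joint tripped between -0.05 and 0.05 rad/s and velocity of joint dimmer between -0.005 and 0.005 m/s); the robot touches nothing.
It fails at once if the other breaker is pushed off its on position (value of joint other below 0.7 rad).
It fails at once if the lamp bar is knocked (over 15 N) (contact force between anything else and lamp above 15 N).
It fails at once if a bystander is pushed away (over 30 mm) or knocked over (distance of any of bottle_a, bottle_b, slide_box, petri, beaker, dish from where it was at the start of the episode above 0.03 m or angle between any of bottle_a, bottle_b, slide_box, petri, beaker, dish's own z axis and vertical above 0.5 rad).
It also fails if it takes over 58 s, if anything falls off the work surface, if the arm or the gripper's body presses on something with over 40 N, if the wrist force passes 120 N, or if a joint passes its speed limit or range.

## Working session

There is one attempt and no reset: what is moved stays moved. The work goes in short steps, Python scripts to look and compute and a shell command to move; the robot and the scene stay as the last step left them, time stands still between calls to the robot, and variables do not carry over. Pictures are saved under pics/ and viewed, at most 12 in all, crops included, and the job is handed in when it is done.

```bash
mkdir -p pics; cat > h.py <<'E'
import numpy as np, cv2
from scipy.spatial.transform import Rotation as Ro
from cell import get_obs, optics, env, nets
def snap(cam,fn):
    p,d=optics.read_camera(cam); cv2.imwrite('pics/'+fn,p[:,:,::-1]); np.save('/tmp/'+cam+'.npy',d); return p,d
def ray(cam,u,v,d):
    c=optics.camera_info(cam); f=200/np.tan(np.radians(c['fovy'])/2)
    X=np.array([(u-c['cx'])/f*d,(v-c['cy'])/f*d,d])
    return np.array(c['R']).T@(X-np.array(c['t']))
def rel(target,rpy=None):
    o=get_obs(); R=Ro.from_euler('xyz',o['tool_rot'],degrees=True)
    t=R.inv().apply(np.array(target)-o['tool_pos'])*1000
    w=(R.inv()*Ro.from_euler('xyz',rpy,degrees=True)).as_rotvec(degrees=True) if rpy is not None else None
    return t.round(1), w
E
python3 - <<'E'
from h import *
o=get_obs(); print(o['time_s'],o['tool_pos'],o['tool_rot'])
for c in ('top','side'):
    snap(c,c+'1.png')
    for q in ['console','tripped_base','tripped_tip','other_tip','dimmer_grip','pointer_mark','lamp','slide_box','petri','dish']:
        print(c,q,[(np.round(r['point'],4).tolist(),round(r['confidence'],2)) for r in nets.place_of(q,c)[:2]])
E
```

```text
0.0 [0.15241613 0.63131305 0.22146937] [-1.79891215e+02  5.76883203e-03  1.66431809e+02]
top console [([0.5784, -0.0227, 0.0024], 0.61), ([0.4877, -0.0249, 0.096], 0.48)]
top tripped_base [([0.6465, -0.1114, 0.0534], 0.98)]
top tripped_tip [([0.615, -0.1065, 0.142], 0.51)]
top other_tip [([0.5874, 0.0467, 0.1392], 0.46)]
top dimmer_grip [([0.4888, -0.0239, 0.0934], 0.45)]
top pointer_mark [([0.5308, -0.0151, 0.0483], 0.58)]
top lamp []
top slide_box [([0.355, 0.0845, 0.0018], 0.58)]
top petri [([0.4754, 0.1583, 0.0482], 0.52), ([0.4892, -0.0215, 0.0934], 0.43)]
top dish [([0.3815, -0.159, 0.0007], 0.75)]
side console [([0.5799, -0.0229, -0.0054], 0.76), ([0.6432, -0.1053, 0.0437], 0.25)]
side tripped_base [([0.648, -0.1069, 0.0501], 0.87)]
side tripped_tip [([0.6106, -0.104, 0.1492], 0.56)]
side other_tip [([0.5856, 0.0444, 0.138], 0.56)]
side dimmer_grip [([0.4882, -0.0272, 0.0923], 0.7)]
side pointer_mark [([0.5325, -0.0104, 0.0511], 0.35)]
side lamp []
side slide_box [([0.3502, 0.0872, -0.0047], 0.54), ([0.3808, -0.1609, -0.0035], 0.53)]
side petri [([0.4784, 0.1617, 0.0497], 0.61)]
side dish [([0.5862, 0.0437, 0.1414], 0.61), ([0.3815, -0.1587, -0.0038], 0.57)]
```

View pics/top1.png

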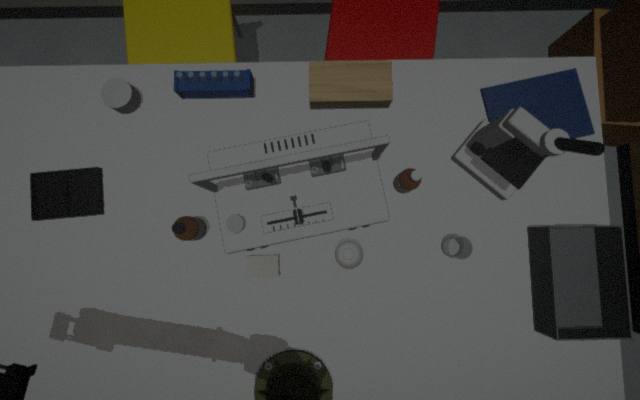

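View pics/side1.png

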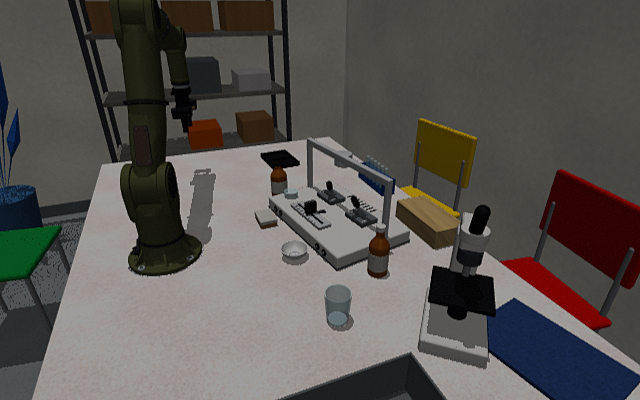

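The top picture shows the console yawed about 11° (front edge from (225,252) to (388,221)), with the dimmer grip at (297,215) and the pointer clip at (293,199). The tripped breaker is the right one, at (327,163). The side picture shows the left lever leaning towards on and the slide box and dish in front of the console.

```bash
python3 - <<'E'
from h import *
c=optics.camera_info('wrist'); print(np.round(c['tool_from_camera'],3).tolist())
# yaw from top image: front-edge + scale strip: use depth to convert console front edge pixels
p,d=np.load('/tmp/top.npy'),None
for uv in [(225,250),(386,220),(264,207),(331,204),(265,234),(330,222),(200,184),(380,149)]:
    dd=p[uv[1],uv[0]]; print(uv,ray('top',*uv,dd).round(4))
for yaw in (10.8,-169.2):
  print(yaw,rel([.44,.25,.26],[180,0,yaw]), rel([.4885,-.0255,.17],[180,0,yaw]))
E
```

```text
[[0.001, -0.96, -0.28, 0.078], [1.0, 0.001, -0.001, -0.001], [0.001, -0.28, 0.96, -0.162], [0.0, 0.0, 0.0, 1.0]]
(225, 250) [0.3979 0.1855 0.0485]
(386, 220) [ 0.4745 -0.2735  0.0429]
(264, 207) [0.518  0.0751 0.0453]
(331, 204) [ 0.5226 -0.1167  0.0515]
(265, 234) [0.4409 0.0723 0.0475]
(330, 222) [ 0.4714 -0.1127  0.0536]
(200, 184) [0.5644 0.2067 0.2164]
(380, 149) [ 0.648  -0.2381  0.1945]
10.8 (array([-369. , -303.8,  -37.4]), array([ 3.97283051e-03, -8.35683297e-03,  1.55631179e+02])) (array([-480.8, -560.2,   52.6]), array([ 3.97283051e-03, -8.35683297e-03,  1.55631179e+02]))
-169.2 (array([-369. , -303.8,  -37.4]), array([ 6.06011691e-03,  2.88097386e-03, -2.43688206e+01])) (array([-480.8, -560.2,   52.6]), array([ 6.06011691e-03,  2.88097386e-03, -2.43688206e+01]))
```

```bash
python3 -m creep '[{"tx":-32,"ty":-26,"tz":-4,"wz":-5,"gripper":0},{"tx":-64,"ty":-52,"tz":-8,"wz":-10,"gripper":0},{"tx":-96,"ty":-78,"tz":-12,"wz":-15,"gripper":0},{"tx":-128,"ty":-104,"tz":-16,"wz":-20,"gripper":0},{"tx":-160,"ty":-130,"tz":-20,"wz":-24.4,"gripper":0}]'
python3 -c "
from h import *
print(get_obs()['tool_pos'],rel([.44,.25,.26],[180,0,-169.3]),rel([.4885,-.0255,.2],[180,0,-169.3]))"
```

```text
[0.15253866 0.63188892 0.22260567] (array([-369. , -303.8,  -37.4]), array([ 6.06225334e-03,  2.87550626e-03, -2.42688206e+01])) (array([-480.8, -560.2,   22.6]), array([ 6.06225334e-03,  2.87550626e-03, -2.42688206e+01]))validation failed for argument at $[0]...
```

```bash
python3 -m creep '[{"tx":-32,"ty":-26,"tz":-4,"wx":0,"wy":0,"wz":-5,"gripper":0},{"tx":-64,"ty":-52,"tz":-8,"wx":0,"wy":0,"wz":-10,"gripper":0},{"tx":-96,"ty":-78,"tz":-12,"wx":0,"wy":0,"wz":-15,"gripper":0},{"tx":-128,"ty":-104,"tz":-16,"wx":0,"wy":0,"wz":-20,"gripper":0},{"tx":-160,"ty":-130,"tz":-20,"wx":0,"wy":0,"wz":-24.4,"gripper":0}]'
python3 -c "
from h import *
print(get_obs()['tool_pos'],rel([.44,.25,.26],[180,0,-169.3]),rel([.4885,-.0255,.2],[180,0,-169.3]))"
```

```text
time_s: 1.52
tool_pos: [0.2785, 0.4663, 0.2429]
tool_rot: [180.0, 0.0, -168.9]
force: [0.6, 0.4, 0.5]
grip_width: 0.0613
grasp_force: 0.0
[0.27850273 0.46628401 0.24289969] (array([-116.9, -243.3,  -17.2]), array([0.02388148, 0.02094196, 0.38927681])) (array([-111.5, -523. ,   42.7]), array([0.02388148, 0.02094196, 0.38927681]))
```

```bash
python3 -m creep '[{"tx":-20,"ty":-36,"tz":-5,"wx":0,"wy":0,"wz":0,"gripper":0},{"tx":-40,"ty":-72,"tz":-10,"wx":0,"wy":0,"wz":0,"gripper":0},{"tx":-60,"ty":-108,"tz":-17,"wx":0,"wy":0,"wz":0,"gripper":0},{"tx":-80,"ty":-144,"tz":-17,"wx":0,"wy":0,"wz":0,"gripper":0},{"tx":-100,"ty":-180,"tz":-17,"wx":0,"wy":0,"wz":0,"gripper":0}]'
python3 -m creep '[{"tx":-5,"ty":-40,"tz":0,"wx":0,"wy":0,"wz":0,"gripper":0},{"tx":-8,"ty":-80,"tz":0,"wx":0,"wy":0,"wz":0,"gripper":0},{"tx":-11,"ty":-120,"tz":0,"wx":0,"wy":0,"wz":0,"gripper":0},{"tx":-11,"ty":-160,"tz":0,"wx":0,"wy":0,"wz":0,"gripper":0},{"tx":-11,"ty":-200,"tz":0,"wx":0,"wy":0,"wz":0,"gripper":0}]'
python3 -m creep '[{"tx":0,"ty":-40,"tz":0,"wx":0,"wy":0,"wz":0.4,"gripper":0},{"tx":0,"ty":-80,"tz":0,"wx":0,"wy":0,"wz":0.4,"gripper":0},{"tx":0,"ty":-120,"tz":0,"wx":0,"wy":0,"wz":0.4,"gripper":0},{"tx":0,"ty":-143,"tz":15,"wx":0,"wy":0,"wz":0.4,"gripper":0},{"tx":0,"ty":-143,"tz":25,"wx":0,"wy":0,"wz":0.4,"gripper":0}]'
python3 - <<'E'
from h import *
cv=optics.camera_info('wrist')
p,d=snap('wrist','w1.png'); o=get_obs()
for q in ['dimmer_grip','pointer_mark','tripped_tip','tripped_base','petri']:
    print(q,[(np.round(r['point'],4).tolist(),round(r['confidence'],2)) for r in nets.place_of(q,'wrist')[:2]])
print(o['time_s'],o['tool_pos'],o['tool_rot'],rel([.4885,-.0255,.08],[180,0,-169.3]))
E
```

```text
time_s: 1.93
tool_pos: [0.4108, 0.3084, 0.2605]
tool_rot: [179.9, 0.1, -169.2]
force: [1.1, 0.2, 0.3]
grip_width: 0.0438
grasp_force: 0.0
time_s: 2.35
tool_pos: [0.4582, 0.1136, 0.2598]
tool_rot: [180.0, 0.0, -169.2]
force: [1.3, 0.4, 0.2]
grip_width: 0.0432
grasp_force: 0.0
time_s: 2.77
tool_pos: [0.4854, -0.0316, 0.2348]
tool_rot: [-179.9, 0.1, -170.1]
force: [-0.2, 1.0, 0.4]
grip_width: 0.0437
grasp_force: 0.0
dimmer_grip [([0.4881, -0.0227, 0.0922], 0.86)]
pointer_mark [([0.5303, -0.0161, 0.0499], 0.75)]
tripped_tip [([0.5285, -0.0143, 0.0481], 0.33)]
tripped_base []
petri [([0.4763, 0.1523, 0.0519], 0.61)]
2.8167 [ 0.48377912 -0.02795344  0.23235038] [ 1.79995954e+02 -1.39943788e-01 -1.69917801e+02] (array([ -2.7,  -3. , 155.1]), array([ 0.01519031,  0.04910929, -0.09596616]))
```

View pics/w1.png

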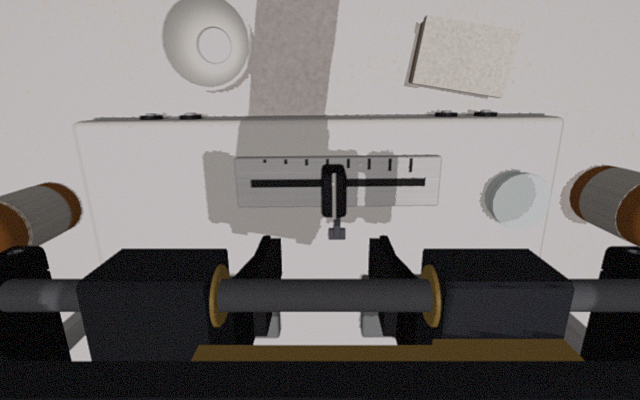

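The wrist view shows the dimmer grip at (334,190) with its white line, the pointer clip just behind it at (336,230), and the scale narrowest at the left (-y). Refining the offset between the grip and the pointer now.

```bash
cat >> h.py <<'E'
def wpt(u,v,z,o):
    c=optics.camera_info('wrist'); f=200/np.tan(np.radians(c['fovy'])/2); T=np.array(c['tool_from_camera'])
    R=Ro.from_euler('xyz',o['tool_rot'],degrees=True).as_matrix()
    a=R@T[:3,:3]@np.array([(u-c['cx'])/f,(v-c['cy'])/f,1]); s=R@T[:3,3]+o['tool_pos']
    return s+a*(z-s[2])/a[2]
def con(v,yaw=10.6):
    return Ro.from_euler('z',-yaw,degrees=True).apply(v)
E
python3 - <<'E'
from h import *
o=get_obs(); im=cv2.imread('pics/w1.png'); g=cv2.cvtColor(im,6); 
for r in (175,190,205): print(r,g[r,318:352].tolist())
for r in (223,230,234): print(r,g[r,322:352].tolist())
A=wpt(334,190,.1115,o); 
for u in (335,336,337): 
    B=wpt(u,232,.06,o); print(A,B,con(B-A)*1000)
E
cd pics && python3 -c "
import cv2;i=cv2.imread('w1.png')[150:250,290:380];cv2.imwrite('w1c.png',cv2.resize(i,None,fx=6,fy=6,interpolation=0))"
```

```text
175 [134, 138, 121, 70, 26, 22, 18, 22, 22, 25, 11, 19, 15, 49, 116, 148, 141, 108, 48, 25, 21, 8, 9, 16, 19, 7, 20, 27, 95, 127, 131, 133, 133, 133]
190 [137, 136, 111, 61, 26, 9, 19, 17, 24, 28, 18, 21, 7, 43, 109, 146, 141, 107, 51, 17, 7, 27, 4, 33, 14, 15, 28, 29, 80, 121, 134, 130, 128, 131]
205 [130, 131, 110, 76, 30, 14, 25, 22, 28, 22, 27, 25, 23, 36, 95, 136, 140, 118, 54, 16, 25, 21, 7, 12, 24, 14, 20, 21, 86, 122, 123, 126, 119, 124]
223 [190, 188, 187, 187, 183, 173, 163, 179, 191, 189, 186, 146, 78, 48, 52, 52, 48, 59, 134, 185, 189, 188, 185, 184, 185, 181, 180, 174, 181, 175]
230 [187, 187, 189, 187, 193, 182, 126, 64, 71, 71, 66, 55, 68, 69, 72, 73, 72, 70, 61, 71, 71, 65, 71, 140, 184, 190, 186, 189, 186, 186]
234 [187, 189, 185, 191, 189, 165, 114, 76, 69, 82, 80, 68, 70, 77, 80, 74, 77, 69, 69, 77, 71, 71, 79, 142, 186, 188, 188, 187, 187, 186]
[ 0.48196779 -0.01620569  0.1115    ] [ 0.53850287 -0.00277784  0.06      ] [ 58.04040317   2.79900838 -51.5       ]
[ 0.48196779 -0.01620569  0.1115    ] [ 0.53831367 -0.00177481  0.06      ] [ 58.038941     3.81972514 -51.5       ]
[ 0.48196779 -0.01620569  0.1115    ] [ 0.53812447 -0.00077178  0.06      ] [ 58.03747882   4.84043919 -51.5       ]
```

View pics/w1c.png

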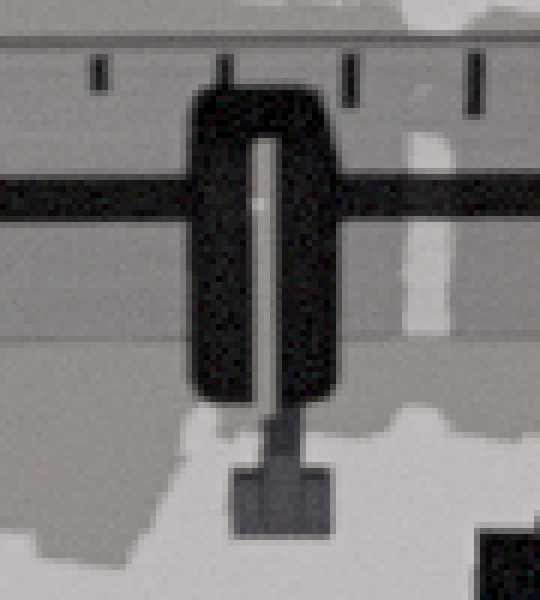

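```bash
python3 - <<'E'
from h import *
o=get_obs()
print(o['time_s'],o['tool_pos'],rel([.488,-.022,.08],[180,0,-169.4]))
E
```

```text
3.0667 [ 0.48515381 -0.02311646  0.23511829] (array([ -2.9,   0.5, 155.1]), array([0.01523316, 0.04909601, 0.00403383]))
```

```bash
python3 -m creep '[{"tx":-2,"ty":0,"tz":40,"wx":0,"wy":0,"wz":0,"gripper":0.2},{"tx":-3,"ty":0,"tz":80,"wx":0,"wy":0,"wz":0,"gripper":0.2},{"tx":-3,"ty":0,"tz":115,"wx":0,"wy":0,"wz":0,"gripper":0.2},{"tx":-3,"ty":0,"tz":140,"wx":0,"wy":0,"wz":0,"gripper":0.2},{"tx":-3,"ty":0,"tz":155,"wx":0,"wy":0,"wz":0,"gripper":0.2}]'
python3 -m creep '[{"tx":0,"ty":0,"tz":0,"wx":0,"wy":0,"wz":0,"gripper":0.2},{"tx":0,"ty":0,"tz":0,"wx":0,"wy":0,"wz":0,"gripper":-0.5},{"tx":0,"ty":0,"tz":0,"wx":0,"wy":0,"wz":0,"gripper":-0.8},{"tx":0,"ty":0,"tz":0,"wx":0,"wy":0,"wz":0,"gripper":-0.8},{"tx":0,"ty":0,"tz":0,"wx":0,"wy":0,"wz":0,"gripper":-0.8}]' 8
```

```text
time_s: 3.48
tool_pos: [0.4861, -0.0229, 0.0769]
tool_rot: [180.0, -0.2, -169.4]
force: [0.1, 0.3, 0.2]
grip_width: 0.0523
grasp_force: 0.0
time_s: 3.9
tool_pos: [0.4891, -0.024, 0.0811]
tool_rot: [180.0, 0.2, -169.5]
force: [-0.4, -0.0, 0.7]
grip_width: 0.0329
grasp_force: 0.0
```

```bash

python3 -m creep '[{"tx":0,"ty":0,"tz":0,"wx":0,"wy":0,"wz":0,"gripper":-0.8},{"tx":0,"ty":0,"tz":0,"wx":0,"wy":0,"wz":0,"gripper":-0.8},{"tx":0,"ty":0,"tz":0,"wx":0,"wy":0,"wz":0,"gripper":-0.8},{"tx":0,"ty":0,"tz":0,"wx":0,"wy":0,"wz":0,"gripper":-0.8},{"tx":0,"ty":0,"tz":0,"wx":0,"wy":0,"wz":0,"gripper":-0.8}]'
python3 -m creep '[{"tx":0,"ty":-10,"tz":0,"wx":0,"wy":0,"wz":0,"gripper":-0.8},{"tx":0,"ty":-20,"tz":0,"wx":0,"wy":0,"wz":0,"gripper":-0.8},{"tx":0,"ty":-30,"tz":0,"wx":0,"wy":0,"wz":0,"gripper":-0.8},{"tx":0,"ty":-40,"tz":0,"wx":0,"wy":0,"wz":0,"gripper":-0.8},{"tx":0,"ty":-45,"tz":0,"wx":0,"wy":0,"wz":0,"gripper":-0.8}]'
```

```text
time_s: 4.32
tool_pos: [0.4884, -0.0242, 0.0803]
tool_rot: [180.0, 0.1, -169.6]
force: [-1.0, 0.8, 5.9]
grip_width: 0.0219
grasp_force: 8.0
time_s: 4.73
tool_pos: [0.4967, -0.0692, 0.0803]
tool_rot: [180.0, 0.1, -169.6]
force: [0.0, 1.2, 6.2]
grip_width: 0.0219
grasp_force: 8.0
```

```bash

python3 -m creep '[{"tx":0,"ty":-5,"tz":0,"wx":0,"wy":0,"wz":0,"gripper":-0.8},{"tx":0,"ty":-10,"tz":0,"wx":0,"wy":0,"wz":0,"gripper":-0.8},{"tx":0,"ty":-14,"tz":0,"wx":0,"wy":0,"wz":0,"gripper":-0.8},{"tx":0,"ty":-17,"tz":0,"wx":0,"wy":0,"wz":0,"gripper":-0.8},{"tx":0,"ty":-19,"tz":0,"wx":0,"wy":0,"wz":0,"gripper":-0.8}]'
python3 -m creep '[{"tx":0,"ty":-1,"tz":0,"wx":0,"wy":0,"wz":0,"gripper":-0.8},{"tx":0,"ty":-2,"tz":0,"wx":0,"wy":0,"wz":0,"gripper":-0.8},{"tx":0,"ty":-3,"tz":0,"wx":0,"wy":0,"wz":0,"gripper":-0.8},{"tx":0,"ty":-4,"tz":0,"wx":0,"wy":0,"wz":0,"gripper":-0.8},{"tx":0,"ty":-4,"tz":0,"wx":0,"wy":0,"wz":0,"gripper":-0.8}]'
```

```text
time_s: 5.15
tool_pos: [0.5, -0.0871, 0.0803]
tool_rot: [180.0, 0.1, -169.6]
force: [-1.3, 0.8, 6.8]
grip_width: 0.0219
grasp_force: 8.0
time_s: 5.57
tool_pos: [0.5003, -0.0886, 0.0803]
tool_rot: [179.8, 0.0, -169.5]
force: [-1.6, 4.5, 8.7]
grip_width: 0.0219
grasp_force: 8.0
```

```bash

python3 -m creep '[{"tx":0,"ty":-2,"tz":0,"wx":0,"wy":0,"wz":0,"gripper":-0.8},{"tx":0,"ty":-3,"tz":0,"wx":0,"wy":0,"wz":0,"gripper":-0.8},{"tx":0,"ty":-3,"tz":0,"wx":0,"wy":0,"wz":0,"gripper":-0.8},{"tx":0,"ty":-3,"tz":0,"wx":0,"wy":0,"wz":0,"gripper":-0.8},{"tx":0,"ty":-3,"tz":0,"wx":0,"wy":0,"wz":0,"gripper":-0.8}]'
```

```text
time_s: 5.98
tool_pos: [0.5003, -0.0887, 0.0802]
tool_rot: [179.6, -0.0, -169.4]
force: [-4.2, 11.5, 11.1]
grip_width: 0.0219
grasp_force: 8.0
```

```bash

python3 -m creep '[{"tx":0,"ty":5,"tz":0,"wx":0,"wy":0,"wz":0,"gripper":-0.8},{"tx":0,"ty":6,"tz":0,"wx":0,"wy":0,"wz":0,"gripper":0},{"tx":0,"ty":6,"tz":0,"wx":0,"wy":0,"wz":0,"gripper":0},{"tx":0,"ty":6,"tz":0,"wx":0,"wy":0,"wz":0,"gripper":0},{"tx":0,"ty":6,"tz":0,"wx":0,"wy":0,"wz":0,"gripper":0}]'
python3 -m creep '[{"tx":0,"ty":0,"tz":-10,"wx":0,"wy":0,"wz":0,"gripper":0},{"tx":10,"ty":0,"tz":-45,"wx":0,"wy":0,"wz":0,"gripper":0},{"tx":30,"ty":0,"tz":-80,"wx":0,"wy":5,"wz":0,"gripper":0},{"tx":50,"ty":0,"tz":-110,"wx":0,"wy":12,"wz":0,"gripper":0},{"tx":60,"ty":0,"tz":-120,"wx":0,"wy":19,"wz":0,"gripper":0}]'
```

```text
time_s: 6.4
tool_pos: [0.4993, -0.0886, 0.0792]
tool_rot: [-180.0, -0.0, -169.6]
force: [-0.2, 0.1, 0.4]
grip_width: 0.0395
grasp_force: 0.0
time_s: 6.82
tool_pos: [0.4411, -0.1006, 0.2061]
tool_rot: [180.0, -18.8, -169.7]
force: [-0.4, -1.2, -0.3]
grip_width: 0.0435
grasp_force: 0.0
```

```bash
cat >> h.py <<'E'
from scipy.spatial.transform import Rotation
C=Ro.from_euler('z',10.6,degrees=True)
def lev(P,a,r): # a=lean to +y
    s=np.radians(25); return np.array(P)+C.apply([-r*np.cos(a)*np.sin(s),r*np.sin(a),r*np.cos(a)*np.cos(s)])
def tz(p): return C.apply([np.sin(np.radians(p)),0,-np.cos(np.radians(p))])
E
python3 - <<'E'
from h import *
P=[.647,-.109,.072]; F=lev(P,.12,48); S=lev(P,.12,.048)-.09*tz(38)
print(lev(P,.12,.08),lev(P,.12,.048),S,rel(S,[180,38,-169.4]))
E
```

```text
[ 0.61224478 -0.10576102  0.14398322] [ 0.62614687 -0.10705661  0.11518993] [ 0.57168288 -0.11724927  0.1861109 ] (array([-125.3,  -39.7,  -21.5]), array([-4.75966224e-02, -5.67790780e+01, -3.30228786e-01]))
```

```bash

python3 -m creep '[{"tx":-10,"ty":-5,"tz":-5,"wx":0,"wy":-7,"wz":0,"gripper":0},{"tx":-20,"ty":-10,"tz":-10,"wx":0,"wy":-14,"wz":0,"gripper":0},{"tx":-30,"ty":-15,"tz":-15,"wx":0,"wy":-21,"wz":0,"gripper":0},{"tx":-40,"ty":-20,"tz":-18,"wx":0,"wy":-28,"wz":0,"gripper":0},{"tx":-50,"ty":-25,"tz":-20,"wx":0,"wy":-35,"wz":0,"gripper":0}]'
python3 - <<'E'
from h import *
P=[.647,-.109,.072]; S=lev(P,.12,.048)-.09*tz(38)
print(rel(S,[180,38,-169.4]))
E
```

```text
time_s: 7.23
tool_pos: [0.4996, -0.115, 0.2039]
tool_rot: [-179.9, 16.4, -169.6]
force: [-0.3, 0.0, -0.0]
grip_width: 0.0436
grasp_force: 0.0
(array([-62.6, -15.2,  37. ]), array([ -0.17036649, -21.57167223,  -0.18082482]))
```

```bash

python3 -m creep '[{"tx":-8,"ty":-4,"tz":5,"wx":0,"wy":-7,"wz":0,"gripper":0},{"tx":-18,"ty":-8,"tz":11,"wx":0,"wy":-14,"wz":0,"gripper":0},{"tx":-30,"ty":-12,"tz":18,"wx":0,"wy":-21.5,"wz":0,"gripper":0},{"tx":-45,"ty":-15,"tz":28,"wx":0,"wy":-21.5,"wz":0,"gripper":0},{"tx":-62,"ty":-15,"tz":37,"wx":0,"wy":-21.5,"wz":0,"gripper":0}]'
python3 -m creep '[{"tx":0,"ty":0,"tz":0,"wx":0,"wy":0,"wz":0,"gripper":0},{"tx":0,"ty":0,"tz":0,"wx":0,"wy":0,"wz":0,"gripper":0},{"tx":0,"ty":0,"tz":0,"wx":0,"wy":0,"wz":0,"gripper":0}]'
python3 - <<'E'
from h import *
p,d=snap('wrist','w2.png'); o=get_obs()
for q in ['tripped_tip','tripped_base','lamp']:
    print(q,[(np.round(r['point'],4).tolist(),round(r['confidence'],2)) for r in nets.place_of(q,'wrist')[:2]])
print(o['time_s'],o['tool_pos'],o['tool_rot'])
E
```

```text
time_s: 7.65
tool_pos: [0.5664, -0.1209, 0.182]
tool_rot: [179.8, 37.5, -170.2]
force: [-0.1, 0.5, -0.4]
grip_width: 0.0436
grasp_force: 0.0
time_s: 7.9
tool_pos: [0.5693, -0.116, 0.1842]
tool_rot: [180.0, 37.5, -169.5]
force: [-0.9, -0.4, -0.1]
grip_width: 0.0434
grasp_force: 0.0
tripped_tip [([0.6112, -0.1044, 0.1426], 0.63)]
tripped_base [([0.6456, -0.1054, 0.0496], 0.84), ([0.533, -0.0115, 0.0501], 0.53)]
lamp []
7.95 [ 0.56932857 -0.11586136  0.18430323] [ 179.99827103   37.5267591  -169.52155505]
```

View pics/w2.png

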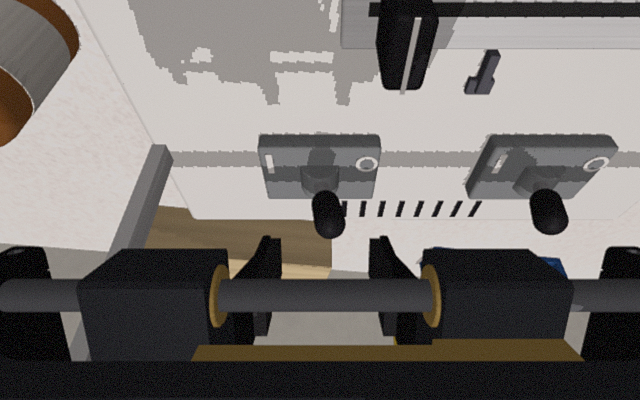

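The wrist view shows the tripped lever's tip at (328,230), centred between the open fingers (pads at 275 and 378). The white ring marking off is on the right (+y). The dimmer grip is down at the zero end, left of the pointer. I'm moving in along the tool axis.

```bash

python3 -m creep '[{"tx":0,"ty":0,"tz":20,"wx":0,"wy":0,"wz":0,"gripper":0},{"tx":0,"ty":0,"tz":40,"wx":0,"wy":0,"wz":0,"gripper":0},{"tx":0,"ty":0,"tz":60,"wx":0,"wy":0,"wz":0,"gripper":0},{"tx":0,"ty":0,"tz":78,"wx":0,"wy":0,"wz":0,"gripper":0},{"tx":0,"ty":0,"tz":85,"wx":0,"wy":0,"wz":0,"gripper":0}]'
python3 -m creep '[{"tx":0,"ty":0,"tz":0,"wx":0,"wy":0,"wz":0,"gripper":-0.2},{"tx":0,"ty":0,"tz":0,"wx":0,"wy":0,"wz":0,"gripper":-0.2},{"tx":0,"ty":0,"tz":0,"wx":0,"wy":0,"wz":0,"gripper":-0.2}]'
python3 - <<'E'
from h import *
o=get_obs(); P=[.6465,-.108,.072]
print(o['tool_pos'],lev(P,.12,.05),(C.inv().apply(o['tool_pos']-np.array(P))*1000).round(1),[ (C.inv().apply(lev([0,0,0],a,.055))*1000).round(1) for a in (.42,0.12,0,-.42)])
E
```

```text
time_s: 8.52
tool_pos: [0.6204, -0.1054, 0.1144]
tool_rot: [180.0, 37.4, -169.5]
force: [-1.3, 0.1, 0.9]
grip_width: 0.0436
grasp_force: 0.0
time_s: 8.77
tool_pos: [0.6204, -0.1068, 0.1171]
tool_rot: [-180.0, 37.6, -169.6]
force: [0.5, 0.5, -0.0]
grip_width: 0.036
grasp_force: 0.0
[ 0.62037447 -0.10676369  0.11707196] [ 0.62477798 -0.10597564  0.11698951] [-25.5   6.   45.1] [array([-21.2,  22.4,  45.5]), array([-23.1,   6.6,  49.5]), array([-23.2,   0. ,  49.8]), array([-21.2, -22.4,  45.5])]
```

```bash

python3 -m creep '[{"tx":0,"ty":5,"tz":0,"wx":2,"wy":0,"wz":0,"gripper":-0.2},{"tx":0,"ty":9,"tz":0.5,"wx":5,"wy":0,"wz":0,"gripper":-0.2},{"tx":0,"ty":13,"tz":1.5,"wx":9,"wy":0,"wz":0,"gripper":-0.2},{"tx":0,"ty":17,"tz":2.5,"wx":13,"wy":0,"wz":0,"gripper":-0.2},{"tx":0,"ty":21,"tz":3.5,"wx":16,"wy":0,"wz":0,"gripper":-0.2}]'
python3 - <<'E'
from h import *
o=get_obs(); P=[.6465,-.108,.072]
print(o['force'],o['tool_pos'],(C.inv().apply(o['tool_pos']-np.array(P))*1000).round(1))
E
```

```text
time_s: 9.18
tool_pos: [0.6116, -0.0977, 0.1091]
tool_rot: [-170.7, 35.7, -170.2]
force: [-0.9, -2.2, 0.9]
grip_width: 0.0351
grasp_force: 0.6
[-0.87694892 -2.18499002  0.87538303] [ 0.61163856 -0.0977013   0.10909212] [-32.4  16.5  37.1]
```

```bash

python3 -m creep '[{"tx":0,"ty":1,"tz":0,"wx":0,"wy":0,"wz":0,"gripper":-0.2},{"tx":0,"ty":2,"tz":0,"wx":0,"wy":0,"wz":0,"gripper":-0.2},{"tx":0,"ty":3,"tz":0,"wx":0,"wy":0,"wz":0,"gripper":-0.2},{"tx":0,"ty":4,"tz":0,"wx":0,"wy":0,"wz":0,"gripper":-0.2}]'
python3 - <<'E'
from h import *
o=get_obs(); P=[.6465,-.108,.072]
print((C.inv().apply(o['tool_pos']-np.array(P))*1000).round(1),[(np.round(C.inv().apply(np.array(r['point'])-P)*1000),round(r['confidence'],2)) for c in('side','top') for _ in [snap(c,c+'2.png')] for r in nets.place_of('tripped_tip',c)[:2]])
E
```

```text
time_s: 9.52
tool_pos: [0.6099, -0.0942, 0.1062]
tool_rot: [-170.8, 35.5, -170.3]
force: [-1.3, -4.9, 0.8]
grip_width: 0.035
grasp_force: 2.2
[-33.4  20.3  34.2] [(array([-35.,  13.,  76.]), 0.45), (array([-31.,  12.,  69.]), 0.49), (array([-54.,  95., -72.]), 0.49)]
```

```bash
python3 - <<'E'
from h import *
o=get_obs(); print(np.round(o['qpos'],1)); p,d=snap('wrist','w3.png')
E
```

```text
[-19.3  -2.   25.6 129.6   1.5  15.8 102.2]
```

View pics/w3.png

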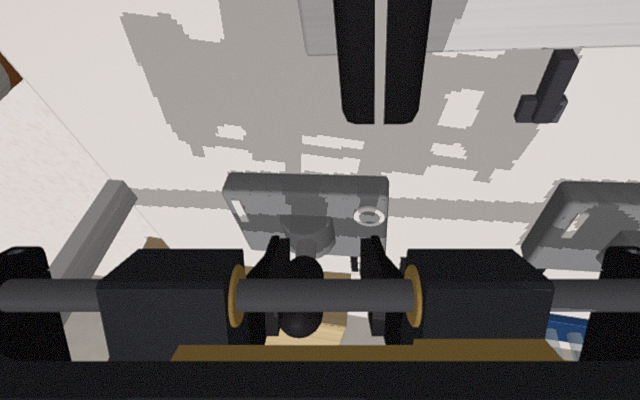

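The picture shows the lever grip at (302,310) touching the left (-y) finger. The tool only reached 9° of the roll because that pose is near the arm's reach limit, so I'll push by translation only, with the tool upright in y.

```bash
python3 - <<'E'
from h import *
P=np.array([.6465,-.108,.072])
for v in ([-27,24,43],[-25,29,45]): print(rel(P+C.apply(np.array(v)/1000),[180,36,-169.5]))
E
```

```text
(array([-10.6,   2.5,  -4.4]), array([-9.63403115, -0.63761981, -0.56631136]))
(array([-13.3,   7.3,  -5.7]), array([-9.63403115, -0.63761981, -0.56631136]))
```

```bash

python3 -m creep '[{"tx":-3,"ty":0,"tz":-1,"wx":-3,"wy":0,"wz":0,"gripper":-0.2},{"tx":-6,"ty":1,"tz":-2,"wx":-6,"wy":0,"wz":0,"gripper":-0.2},{"tx":-9,"ty":2,"tz":-3,"wx":-9,"wy":0,"wz":0,"gripper":-0.2},{"tx":-10,"ty":2,"tz":-4,"wx":-9,"wy":0,"wz":0,"gripper":-0.2}]'
python3 - <<'E'
from h import *
o=get_obs(); P=np.array([.6465,-.108,.072])
print((C.inv().apply(o['tool_pos']-np.array(P))*1000).round(1))
for v in ([-25,29,45],[-24,31,45]): print(rel(P+C.apply(np.array(v)/1000),[180,36,-169.5]))
E
```

```text
time_s: 10.1
tool_pos: [0.6092, -0.0897, 0.1084]
tool_rot: [179.8, 34.7, -170.4]
force: [-15.0, -8.3, -12.0]
grip_width: 0.0347
grasp_force: 8.4
[-33.3  24.9  36.4]
(array([-11.7,   4.3,  -2.4]), array([-0.26864909, -1.25429481, -0.69970582]))
(array([-12.5,   6.3,  -1.8]), array([-0.26864909, -1.25429481, -0.69970582]))
```

```bash

python3 -m creep '[{"tx":0,"ty":-5,"tz":0,"wx":0,"wy":0,"wz":0,"gripper":-0.1},{"tx":0,"ty":-8,"tz":0,"wx":0,"wy":0,"wz":0,"gripper":-0.1},{"tx":0,"ty":-8,"tz":0,"wx":0,"wy":0,"wz":0,"gripper":-0.1}]'
python3 - <<'E'
from h import *
o=get_obs(); P=np.array([.6465,-.108,.072])
print((C.inv().apply(o['tool_pos']-np.array(P))*1000).round(1))
for v in ([-25,20,45],[-24,31,45]): print(rel(P+C.apply(np.array(v)/1000),[180,36,-169.5]))
E
```

```text
time_s: 10.35
tool_pos: [0.6178, -0.097, 0.1151]
tool_rot: [-179.7, 35.5, -170.1]
force: [0.1, -0.1, 0.2]
grip_width: 0.0384
grasp_force: 0.0
[-26.2  16.1  43.1]
(array([-2. ,  3.9, -0.9]), array([-0.6426867 , -0.4988103 , -0.51711171]))
(array([-2.7, 14.9, -0.5]), array([-0.6426867 , -0.4988103 , -0.51711171]))
```

```bash

python3 -m creep '[{"tx":-1,"ty":4,"tz":0,"wx":0,"wy":0,"wz":0,"gripper":-0.1},{"tx":-1,"ty":7,"tz":0,"wx":0,"wy":0,"wz":0,"gripper":-0.1},{"tx":-1,"ty":10,"tz":0.5,"wx":0,"wy":0,"wz":0,"gripper":-0.1},{"tx":-1,"ty":12,"tz":1,"wx":0,"wy":0,"wz":0,"gripper":-0.1},{"tx":-1,"ty":14,"tz":1.5,"wx":0,"wy":0,"wz":0,"gripper":-0.1}]'
python3 - <<'E'
from h import *
o=get_obs(); P=np.array([.6465,-.108,.072])
print((C.inv().apply(o['tool_pos']-np.array(P))*1000).round(1))
p,d=snap('wrist','w4.png')
E
```

```text
time_s: 10.77
tool_pos: [0.6169, -0.0832, 0.1148]
tool_rot: [-179.7, 35.5, -170.2]
force: [-2.1, -3.8, 2.9]
grip_width: 0.0393
grasp_force: 2.4
[-24.5  29.8  42.8]
```

View pics/w4.png

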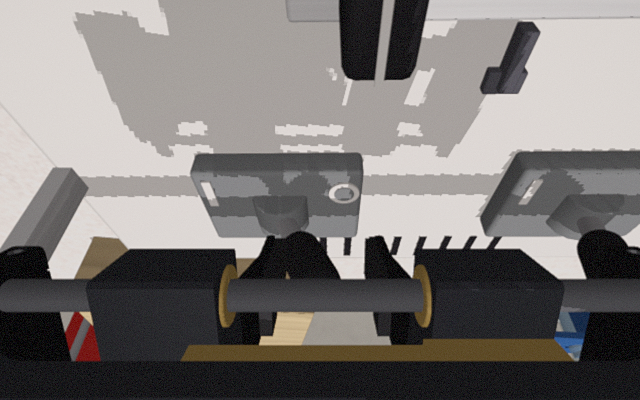

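The lever at (310,260) now leans right towards off, pushed by the left finger. I'm continuing to the stop.

```bash

python3 -m creep '[{"tx":0,"ty":2,"tz":0.5,"wx":0,"wy":0,"wz":0,"gripper":-0.1},{"tx":0,"ty":4,"tz":1,"wx":0,"wy":0,"wz":0,"gripper":-0.1},{"tx":0,"ty":5,"tz":1.5,"wx":0,"wy":0,"wz":0,"gripper":-0.1},{"tx":0,"ty":6,"tz":2,"wx":0,"wy":0,"wz":0,"gripper":-0.1}]'
python3 - <<'E'
from h import *
o=get_obs(); P=np.array([.6465,-.108,.072])
print((C.inv().apply(o['tool_pos']-np.array(P))*1000).round(1))
E
```

```text
time_s: 11.15
tool_pos: [0.6174, -0.0802, 0.1138]
tool_rot: [-179.6, 35.6, -170.3]
force: [-9.1, -10.9, 11.2]
grip_width: 0.0397
grasp_force: 7.0
[-23.5  32.7  41.8]
```

```bash

python3 - <<'E'
from h import *
o=get_obs(); P=np.array([.6465,-.108,.072])
for c in('side','top','wrist'):
  snap(c,c+'3.png')
  print(c,[(np.round(C.inv().apply(np.array(r['point'])-P)*1000),round(r['confidence'],2)) for r in nets.place_of('tripped_tip',c)[:3]])
a=cv2.imread('pics/side3.png')[170:250,310:400]; b=cv2.imread('pics/wrist3.png')[140:340,180:400]
a=cv2.resize(a,None,fx=4,fy=4); b=cv2.resize(b,(352,320)); cv2.imwrite('pics/c3.png',np.hstack([a,b]))
E
```

```text
side [(array([-33.,  32.,  70.]), 0.5), (array([-312., -307.,  -71.]), 0.18)]
top [(array([-30.,  32.,  64.]), 0.53)]
wrist []
```

View pics/c3.png

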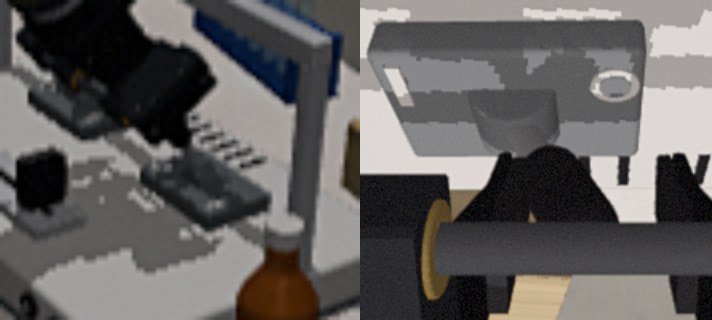

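Both cameras put the tip 32 mm to +y of the pivot, which is fully off (80·sin 0.42 = 32.6 mm), and the pushing force has risen against the stop. One more small push, then I throw it on.

```bash

python3 -m creep '[{"tx":0,"ty":1,"tz":0,"wx":0,"wy":0,"wz":0,"gripper":-0.1},{"tx":0,"ty":2,"tz":0,"wx":0,"wy":0,"wz":0,"gripper":-0.1},{"tx":0,"ty":2,"tz":0,"wx":0,"wy":0,"wz":0,"gripper":-0.1}]'
python3 -m creep '[{"tx":0,"ty":-6,"tz":-1,"wx":0,"wy":0,"wz":0,"gripper":-0.1},{"tx":0,"ty":-12,"tz":-2,"wx":0,"wy":0,"wz":0,"gripper":-0.1},{"tx":0,"ty":-18,"tz":-3,"wx":0,"wy":0,"wz":0,"gripper":-0.1},{"tx":0,"ty":-24,"tz":-4,"wx":0,"wy":0,"wz":0,"gripper":-0.1},{"tx":0,"ty":-30,"tz":-4,"wx":0,"wy":0,"wz":0,"gripper":-0.1}]'
python3 - <<'E'
from h import *
o=get_obs(); P=np.array([.6465,-.108,.072])
print((C.inv().apply(o['tool_pos']-np.array(P))*1000).round(1))
E
```

```text
time_s: 11.7
tool_pos: [0.6174, -0.0801, 0.114]
tool_rot: [-179.5, 35.7, -170.4]
force: [-3.5, -11.3, 5.9]
grip_width: 0.0393
grasp_force: 6.6
time_s: 12.12
tool_pos: [0.6178, -0.1012, 0.1147]
tool_rot: [179.9, 35.3, -170.0]
force: [-3.0, 4.9, 2.9]
grip_width: 0.0394
grasp_force: 2.6
[-27.   12.   42.7]
```

```bash

python3 -m creep '[{"tx":0,"ty":-6,"tz":-0.5,"wx":0,"wy":0,"wz":0,"gripper":-0.1},{"tx":0,"ty":-12,"tz":-0.5,"wx":0,"wy":0,"wz":0,"gripper":-0.1},{"tx":0,"ty":-18,"tz":0,"wx":0,"wy":0,"wz":0,"gripper":-0.1},{"tx":0,"ty":-24,"tz":0.5,"wx":0,"wy":0,"wz":0,"gripper":-0.1},{"tx":0,"ty":-30,"tz":1,"wx":0,"wy":0,"wz":0,"gripper":-0.1}]'
python3 - <<'E'
from h import *
o=get_obs(); P=np.array([.6465,-.108,.072])
print((C.inv().apply(o['tool_pos']-np.array(P))*1000).round(1))
E
```

```text
time_s: 12.53
tool_pos: [0.6239, -0.1308, 0.1141]
tool_rot: [179.9, 35.3, -170.0]
force: [-4.0, 3.4, 3.4]
grip_width: 0.0391
grasp_force: 2.7
[-26.4 -18.3  42.1]
```

```bash

python3 -m creep '[{"tx":-1,"ty":-5,"tz":0.5,"wx":0,"wy":0,"wz":0,"gripper":-0.1},{"tx":-1,"ty":-9,"tz":1,"wx":0,"wy":0,"wz":0,"gripper":-0.1},{"tx":-1,"ty":-12,"tz":1.5,"wx":0,"wy":0,"wz":0,"gripper":-0.1},{"tx":-1,"ty":-15,"tz":2,"wx":0,"wy":0,"wz":0,"gripper":-0.1},{"tx":-1,"ty":-17,"tz":2,"wx":0,"wy":0,"wz":0,"gripper":-0.1}]'
python3 - <<'E'
from h import *
o=get_obs(); P=np.array([.6465,-.108,.072])
print((C.inv().apply(o['tool_pos']-np.array(P))*1000).round(1))
for c in('side','top'):
  snap(c,c+'4.png')
  print(c,[(np.round(C.inv().apply(np.array(r['point'])-P)*1000),round(r['confidence'],2)) for r in nets.place_of('tripped_tip',c)[:3]])
E
```

```text
time_s: 12.95
tool_pos: [0.6273, -0.1418, 0.1124]
tool_rot: [179.4, 35.2, -169.9]
force: [-14.7, 13.9, 14.4]
grip_width: 0.0395
grasp_force: 11.0
[-25.1 -29.7  40.4]
side []
top [(array([-29., -32.,  64.]), 0.41)]
```

```bash

python3 -m creep '[{"tx":0,"ty":-1,"tz":0,"wx":0,"wy":0,"wz":0,"gripper":-0.1},{"tx":0,"ty":-2,"tz":0,"wx":0,"wy":0,"wz":0,"gripper":-0.1},{"tx":0,"ty":-2,"tz":0,"wx":0,"wy":0,"wz":0,"gripper":-0.1}]'
python3 -m creep '[{"tx":0,"ty":3,"tz":0,"wx":0,"wy":0,"wz":0,"gripper":-0.1},{"tx":0,"ty":8,"tz":0,"wx":0,"wy":0,"wz":0,"gripper":0.1},{"tx":0,"ty":10,"tz":0,"wx":0,"wy":0,"wz":0,"gripper":0.1},{"tx":0,"ty":10,"tz":0,"wx":0,"wy":0,"wz":0,"gripper":0.1}]'
python3 - <<'E'
from h import *
o=get_obs(); P=np.array([.6465,-.108,.072])
print((C.inv().apply(o['tool_pos']-np.array(P))*1000).round(1))
E
```

```text
time_s: 13.4
tool_pos: [0.6274, -0.1424, 0.1124]
tool_rot: [179.3, 35.2, -169.8]
force: [-13.6, 13.8, 13.8]
grip_width: 0.0405
grasp_force: 10.9
time_s: 13.73
tool_pos: [0.6279, -0.1419, 0.1135]
tool_rot: [-179.8, 35.4, -170.1]
force: [0.5, -0.3, -0.5]
grip_width: 0.0465
grasp_force: 0.0
[-24.6 -29.9  41.5]
```

```bash

python3 -m creep '[{"tx":0,"ty":0,"tz":-15,"wx":0,"wy":0,"wz":0,"gripper":0.1},{"tx":0,"ty":0,"tz":-40,"wx":0,"wy":0,"wz":0,"gripper":0.1},{"tx":0,"ty":0,"tz":-70,"wx":0,"wy":0,"wz":0,"gripper":0.1},{"tx":0,"ty":0,"tz":-95,"wx":0,"wy":0,"wz":0,"gripper":0.1}]'
python3 - <<'E'
from h import *
o=get_obs(); P=np.array([.6465,-.108,.072])
for c in('wrist','side'):
  snap(c,c+'5.png')
  for q in ('tripped_tip','other_tip','dimmer_grip'): print(c,[(np.round(C.inv().apply(np.array(r['point'])-P)*1000),round(r['confidence'],2)) for r in nets.place_of(q,c)[:3]])
print(rel([.50,-.0887,.20],[180,0,-169.4]))
E
```

```text
time_s: 14.07
tool_pos: [0.5728, -0.1529, 0.192]
tool_rot: [-179.7, 35.4, -170.2]
force: [0.7, -0.4, 0.6]
grip_width: 0.048
grasp_force: 0.0
wrist [(array([-33., -30.,  65.]), 0.62)]
wrist []
wrist [(array([-137.,   48.,   19.]), 0.87)]
side [(array([-312., -305.,  -74.]), 0.61), (array([-32., -32.,  68.]), 0.37)]
side [(array([-29., 159.,  66.]), 0.62), (array([-121.,  293.,  -22.]), 0.31)]
side [(array([-141.,   46.,   16.]), 0.46)]
(array([ 44.1,  74.1, -44.4]), array([-0.38867918, 35.27957651, -0.79324136]))
```

View pics/wrist5.png

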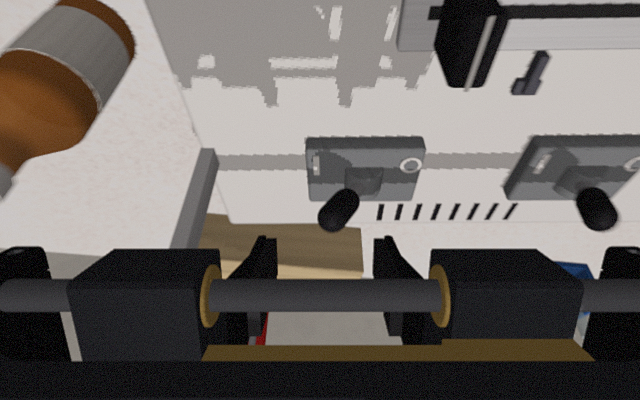

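The lever at (338,210) now leans left towards on, matching the other breaker at (597,208), and the nets put its tip at -30 to -32 mm. Back to the dimmer.

```bash

python3 -m creep '[{"tx":9,"ty":15,"tz":-9,"wx":0,"wy":7,"wz":0,"gripper":0.1},{"tx":18,"ty":30,"tz":-18,"wx":0,"wy":14,"wz":0,"gripper":0.1},{"tx":27,"ty":45,"tz":-27,"wx":0,"wy":21,"wz":0,"gripper":0.1},{"tx":36,"ty":60,"tz":-36,"wx":0,"wy":28,"wz":0,"gripper":0.1},{"tx":44,"ty":74,"tz":-44,"wx":0,"wy":35,"wz":0,"gripper":0.1}]'
python3 -m creep '[{"tx":0,"ty":0,"tz":0,"wx":0,"wy":0,"wz":0,"gripper":0.1},{"tx":0,"ty":0,"tz":0,"wx":0,"wy":0,"wz":0,"gripper":0.1},{"tx":0,"ty":0,"tz":0,"wx":0,"wy":0,"wz":0,"gripper":0.1}]'
python3 - <<'E'
from h import *
p,d=snap('wrist','w6.png'); o=get_obs(); g=cv2.cvtColor(p,7)
cv2.imwrite('pics/w6s.png',p[:,:,::-1])
print(o['tool_pos'],o['tool_rot'],rel([.4998,-.0887,.08],[180,0,-169.4]))
for q in ('dimmer_grip','pointer_mark'): print(q,[(np.round(r['point'],4),round(r['confidence'],2)) for r in nets.place_of(q,'wrist')[:3]])
E
```

```text
time_s: 14.88
tool_pos: [0.5004, -0.0884, 0.202]
tool_rot: [-179.8, 0.1, -170.3]
force: [1.2, 0.0, -0.0]
grip_width: 0.0479
grasp_force: 0.0
time_s: 15.13
tool_pos: [0.5002, -0.0903, 0.2]
tool_rot: [-179.8, 0.5, -170.3]
force: [0.5, 0.0, 0.9]
grip_width: 0.048
grasp_force: 0.0
[ 0.49984934 -0.09066821  0.20029828] [-179.83664904    0.46971998 -170.41703559] (array([  0.7,   2.3, 120.3]), array([-0.16751466,  0.46825755, -1.0176988 ]))
dimmer_grip [(array([ 0.4971, -0.0848,  0.0895]), 0.85)]
pointer_mark [(array([ 0.5331, -0.0114,  0.0496]), 0.78)]
```

View pics/w6.png

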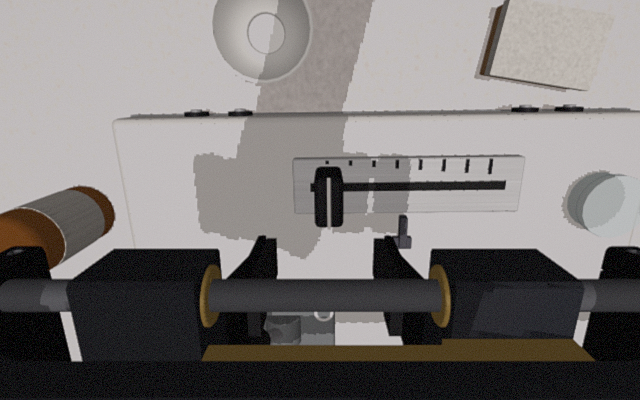

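The grip is at (329,195) at the zero end, and the pointer is at (404,235). I'm descending and pinching.

```bash

python3 -m creep '[{"tx":0,"ty":1,"tz":30,"wx":0,"wy":0.5,"wz":-0.5,"gripper":0.1},{"tx":0,"ty":2,"tz":60,"wx":0,"wy":0.5,"wz":-0.9,"gripper":0.1},{"tx":0,"ty":2,"tz":90,"wx":0,"wy":0.5,"wz":-0.9,"gripper":0.1},{"tx":0,"ty":2,"tz":110,"wx":0,"wy":0.5,"wz":-0.9,"gripper":0.1},{"tx":0,"ty":2,"tz":120,"wx":0,"wy":0.5,"wz":-0.9,"gripper":0.1}]'
python3 -m creep '[{"tx":0,"ty":0,"tz":0,"wx":0,"wy":0,"wz":0,"gripper":-0.8},{"tx":0,"ty":0,"tz":0,"wx":0,"wy":0,"wz":0,"gripper":-0.8},{"tx":0,"ty":0,"tz":0,"wx":0,"wy":0,"wz":0,"gripper":-0.8},{"tx":0,"ty":0,"tz":0,"wx":0,"wy":0,"wz":0,"gripper":-0.8},{"tx":0,"ty":0,"tz":0,"wx":0,"wy":0,"wz":0,"gripper":-0.8}]' 8
python3 -m creep '[{"tx":0,"ty":0,"tz":0,"wx":0,"wy":0,"wz":0,"gripper":-0.8},{"tx":0,"ty":0,"tz":0,"wx":0,"wy":0,"wz":0,"gripper":-0.8},{"tx":0,"ty":0,"tz":0,"wx":0,"wy":0,"wz":0,"gripper":-0.8},{"tx":0,"ty":0,"tz":0,"wx":0,"wy":0,"wz":0,"gripper":-0.8},{"tx":0,"ty":0,"tz":0,"wx":0,"wy":0,"wz":0,"gripper":-0.8}]'
```

```text
time_s: 15.7
tool_pos: [0.4986, -0.0881, 0.0786]
tool_rot: [-179.9, -0.2, -169.5]
force: [-1.0, 0.2, -0.2]
grip_width: 0.0479
grasp_force: 0.0
time_s: 16.12
tool_pos: [0.5023, -0.0875, 0.0828]
tool_rot: [-179.8, 0.1, -169.4]
force: [0.2, 1.1, 1.9]
grip_width: 0.0223
grasp_force: 1.0
time_s: 16.53
tool_pos: [0.5023, -0.0875, 0.0828]
tool_rot: [-179.8, 0.1, -169.4]
force: [-0.8, 0.8, 7.4]
grip_width: 0.0221
grasp_force: 8.0
```

```bash

python3 -m creep '[{"tx":0,"ty":8,"tz":0,"wx":0,"wy":0,"wz":0,"gripper":-0.8},{"tx":0,"ty":16,"tz":0,"wx":0,"wy":0,"wz":0,"gripper":-0.8},{"tx":0,"ty":24,"tz":0,"wx":0,"wy":0,"wz":0,"gripper":-0.8},{"tx":0,"ty":32,"tz":0,"wx":0,"wy":0,"wz":0,"gripper":-0.8},{"tx":0,"ty":40,"tz":0,"wx":0,"wy":0,"wz":0,"gripper":-0.8}]'
python3 -m creep '[{"tx":0,"ty":8,"tz":0,"wx":0,"wy":0,"wz":0,"gripper":-0.8},{"tx":0,"ty":16,"tz":0,"wx":0,"wy":0,"wz":0,"gripper":-0.8},{"tx":0,"ty":23,"tz":0,"wx":0,"wy":0,"wz":0,"gripper":-0.8},{"tx":0,"ty":29,"tz":0,"wx":0,"wy":0,"wz":0,"gripper":-0.8},{"tx":0,"ty":29,"tz":0,"wx":0,"wy":0,"wz":0,"gripper":-0.8}]'
python3 -m creep '[{"tx":0,"ty":0,"tz":0,"wx":0,"wy":0,"wz":0,"gripper":-0.8},{"tx":0,"ty":0,"tz":0,"wx":0,"wy":0,"wz":0,"gripper":-0.5},{"tx":0,"ty":0,"tz":0,"wx":0,"wy":0,"wz":0,"gripper":0},{"tx":0,"ty":0,"tz":0,"wx":0,"wy":0,"wz":0,"gripper":0},{"tx":0,"ty":0,"tz":0,"wx":0,"wy":0,"wz":0,"gripper":0}]'
python3 -m creep '[{"tx":0,"ty":0,"tz":-30,"wx":0,"wy":0,"wz":0,"gripper":0},{"tx":0,"ty":0,"tz":-70,"wx":0,"wy":0,"wz":0,"gripper":0},{"tx":0,"ty":0,"tz":-110,"wx":0,"wy":0,"wz":0,"gripper":0},{"tx":0,"ty":0,"tz":-150,"wx":0,"wy":0,"wz":0,"gripper":0},{"tx":0,"ty":0,"tz":-150,"wx":0,"wy":0,"wz":0,"gripper":0}]'
python3 - <<'E'
from h import *
p,d=snap('wrist','w7.png'); o=get_obs(); print(o['tool_pos'],o['tool_rot'])
cv2.imwrite('pics/w7c.png',cv2.resize(p[150:250,270:400,::-1],None,fx=6,fy=6,interpolation=0))
for q in ('dimmer_grip','pointer_mark'): print(q,[(np.round(r['point'],4),round(r['confidence'],2)) for r in nets.place_of(q,'wrist')[:3]])
E
```

```text
time_s: 16.95
tool_pos: [0.4951, -0.0483, 0.0828]
tool_rot: [-179.7, 0.1, -169.4]
force: [-0.2, -2.3, 7.1]
grip_width: 0.022
grasp_force: 8.0
time_s: 17.37
tool_pos: [0.4896, -0.0181, 0.0828]
tool_rot: [-179.8, 0.1, -169.3]
force: [-2.5, 1.5, 7.6]
grip_width: 0.0219
grasp_force: 8.0
time_s: 17.78
tool_pos: [0.4881, -0.0195, 0.0808]
tool_rot: [-179.8, -0.1, -169.4]
force: [-0.4, 0.1, -0.5]
grip_width: 0.0349
grasp_force: 0.0
time_s: 18.2
tool_pos: [0.4928, -0.0191, 0.2393]
tool_rot: [-179.7, 0.7, -169.4]
force: [2.3, -0.4, -0.5]
grip_width: 0.0433
grasp_force: 0.0
[ 0.49128085 -0.0191243   0.23557966] [-179.75459551    0.42417826 -169.4018541 ]
dimmer_grip [(array([ 0.4874, -0.0177,  0.0898]), 0.88)]
pointer_mark [(array([ 0.5316, -0.0162,  0.0481]), 0.62)]
```

View pics/w7c.png

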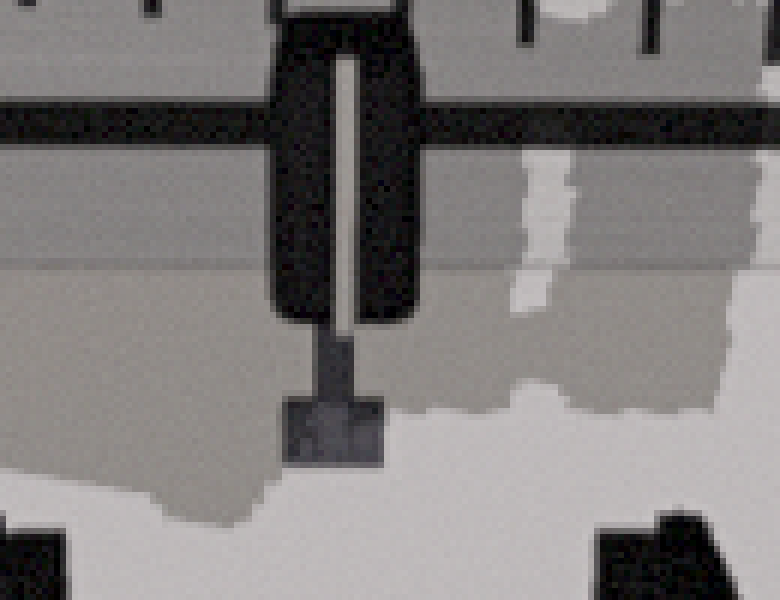

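```bash
python3 - <<'E'
from h import *
c=optics.camera_info('wrist'); print(c['cx'],c['cy'],c['fovy']); o=get_obs()
A=wpt(327.3,187,.1115,o)
for v,z in((222,.059),(222,.052)):
  B=wpt(325.5,v,z,o); print(con(B-A)*1000)
# console front edge / slot direction in pixels
g=cv2.imread('pics/w7.png',0).astype(float)
for u in (215,230,250,390,410,425): s=g[155:185,u]; w=np.clip(90-s,0,None); print(u,round(155+(w*np.arange(30)).sum()/max(w.sum(),1),2))
t=optics.camera_info('top'); p,d=snap('top','top7.png')
f=200/np.tan(np.radians(t['fovy'])/2)
print(t['cx'],t['cy'],f)
cv2.imwrite('pics/top7c.png',cv2.resize(p[180:240,260:340,::-1],None,fx=8,fy=8,interpolation=0))
E
```

```text
324.69289086264956 198.7727797802236 58.92552354901349
[ 49.54205843  -1.46516514 -52.5       ]
[ 52.08209827  -1.47123587 -59.5       ]
215 155.0
230 155.0
250 169.92
390 170.51
410 170.84
425 155.0
319.4314872950858 199.3169441203109 389.3071396641258
```

View pics/top7c.png

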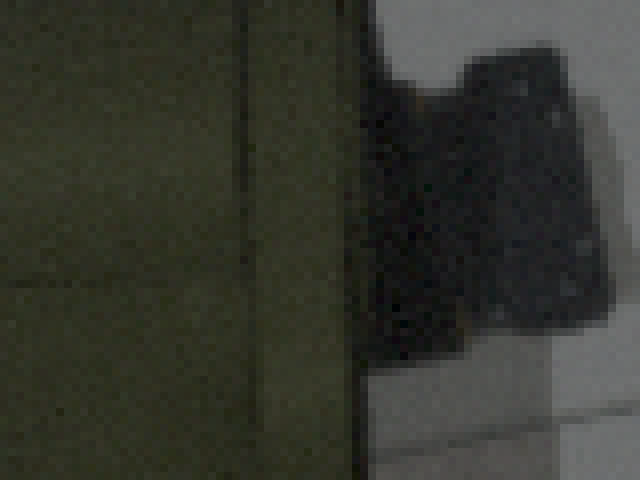

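The wrist crop puts the white line (column 327.3) and the pointer (325.5) within about 1.5 mm of each other in console y, well inside the 6 mm tolerance. In the top view the arm hides the dimmer. The arm is clear of everything, so I'm handing in.

```bash
python3 -m creep '[{"tx":0,"ty":0,"tz":0,"wx":0,"wy":0,"wz":0,"gripper":0},{"tx":0,"ty":0,"tz":0,"wx":0,"wy":0,"wz":0,"gripper":0},{"tx":0,"ty":0,"tz":0,"wx":0,"wy":0,"wz":0,"gripper":0}]'; python3 -c "
from h import *
print(env.sign_off())"
```

```text
time_s: 18.65
tool_pos: [0.4879, -0.0191, 0.2299]
tool_rot: [-179.8, -0.2, -169.4]
force: [0.0, -0.5, 0.8]
grip_width: 0.0437
grasp_force: 0.0
the job is handed in; nothing more can be done
None
```

I handed the job in at about 18.7 s and got no verdict back: I ran the dimmer to zero, threw the tripped lever fully off and then fully on, and left the dimmer about 1.5 mm from the pointer by my last measurement, with the other breaker's lever still on when last checked.

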